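# Clear the turntable into the rack, keeping the order

## Task

The turntable's squeaky bearing is due for grease, so move the four fittings from it to the straight rack, keeping their order: going clockwise seen from above from the yellow mark on the turntable, the first fitting goes into the bay next to the rack's yellow end, the second into the next bay, and so on to the fourth. Leave each one standing upright on its foot, centred on the white spot of its bay, and let go of it.

Things in the scene. Friction and masses are not known exactly. Their poses are not given: they have to be found in the camera images.
- elbow: Brass barbed elbow, loose, 0.14 kg, 48 mm high. Round foot 32 mm across (height 0-10 mm), hexagon 30 mm across flats (10-22), block 26 x 26 mm (22-48); one barbed leg, 21 mm thick, points along +x to 36 mm from the axis at height 35 mm. Origin: centre of the foot's underside, z up. Grip the block along y, TCP at height 38 mm.
- tee: Galvanized (pale grey) pipe tee, loose, 0.24 kg, standing with its run upright, 62 mm high. Collars 36 mm across at the foot (0-14 mm) and top (48-62), 29 mm pipe between; its branch, 34 mm across, points along +x to 34 mm from the axis at height 31 mm. Origin: centre of the foot's underside, z up. Grip the top collar along y, TCP at height 53 mm.
- coupler: Red plastic hose quick coupler, loose, 0.06 kg, round, standing upright, 56 mm high. Foot 36 mm across (0-14 mm), black ring 33 mm, ribbed barrel 38 to 41 mm across (height 22-50), nozzle 26 mm across on top. Origin: centre of its underside, z up. Grip in any direction, TCP at height 38 mm.
- union: Zinc-plated (bright grey) pipe union, loose, 0.30 kg, standing upright, 52 mm high. Round foot 36 mm across (0-14 mm), big hexagon nut 46 mm across flats (height 14-38; two flats face +y and -y), round neck 32 mm across on top. Origin: centre of its underside, z up. Grip the nut's flats along y, TCP at height 36 mm.
- mat_blue: Blue round mat, 68 mm across and 3 mm thick, stuck on the turntable so that it never moves; at the start the elbow stands on it (within 8 mm of its middle). Origin at the centre of its underside, z up.
- mat_green: Green round mat, 68 mm across and 3 mm thick, stuck on the turntable so that it never moves; at the start the tee stands on it (within 8 mm of its middle). Origin at the centre of its underside, z up.
- mat_black: Black round mat, 68 mm across and 3 mm thick, stuck on the turntable so that it never moves; at the start the coupler stands on it (within 8 mm of its middle). Origin at the centre of its underside, z up.
- mat_cork: Brown cork round mat, 68 mm across and 3 mm thick, stuck on the turntable so that it never moves; at the start the union stands on it (within 8 mm of its middle). Origin at the centre of its underside, z up.
- turntable: Round white turntable, 300 mm across, top 36 mm above the bench, locked: it does not turn. Left or right of the robot, at any yaw. Origin: its centre on the bench, z up; +x points to the yellow T-shaped mark at its rim. One mat lies in each quarter, 100 mm from the centre; clockwise from above from the mark: x>0,y<0; x<0,y<0; x<0,y>0; x>0,y>0. A loose blue spool lies at the centre.
- rack: Straight green rack, fixed, 360 x 90 mm, any yaw. Origin: its centre on the bench, z up; bay floor 22 mm above the bench. +x end: yellow strip, other end black (18 mm above the floor). Bay centres (white spots 60 mm across) at y = 0, x = +127.5 (first, yellow end), +42.5, -42.5, -127.5 mm. Dividers between bays 4 mm thick, 70 mm wide, 12 mm high; long sides open.
Not all that is in view belongs to the job. What is meant by the elbow is not orange or turquoise, and is the smaller of those in its own colour.

How it is judged:
By the outcome, as a careful person would: the job done as asked, in the order asked, and still so for the second after the job is handed in, with the robot touching nothing.
It also fails if it takes over 106 s, if anything falls off the work surface, if the arm or the gripper's body presses on something with over 40 N, if the wrist force passes 120 N, or if a joint passes its speed limit or range.

## Robot

A 7-joint arm with a two-finger parallel gripper is mounted at the origin on the work surface. World frame = base frame: x ahead of the robot, y to its left, z up, the work surface at z = 0. Lengths are in m, angles in rad, forces in N, time in s.
With the tool pointing down it reaches from about 0.425 to 0.975 m from the base axis. Payload 16.7 kg.
Tool frame: the origin (TCP) lies between the finger pads, 19 mm behind the fingertips; this is the grasp point; z points along the fingers, y is the line along which they close (so a half turn about z gives the same grasp; the last joint's range is limited). The gripper opens to 85 mm and grips with 20 to 120 N. Pads are 22 mm wide; open, the fingers measure 114 mm over their backs; the gripper's body (76 mm by 85 mm) begins 54 mm behind the grasp point. The pads swing forward as they close: fully open they stand 13 mm farther back than shut.
Start: joints at [1.105, 0.426, 0.074, 1.606, -0.034, 1.111, -0.067], TCP at [0.21, -0.642, 0.25] pointing down, gripper open.
Joint ranges: [-2.85, 2.85], [-0.5, 2.14], [-1.23, 1.37], [0.21, 2.46], [-1.02, 4.16], [0.16, 2.05], [-2.73, 2.73]. Speed limits (rad/s): [1.89, 1.89, 2.39, 2.39, 3.01, 3.01, 3.01].

## Interface

Orientations are given as a rotation vector (axis times angle).
In Python, from workcell import telemetry, vision, close_job gives the robot as it stands. The module is installed in compiled form; this text tells all that it offers.
- The arm moves only by the tool run_rows, called after "Request:" as a command line: name --argument value ..., lists and objects as JSON in quotes. Schema: {"type":"object","properties":{"motion":{"type":"array","items":{"type":"object","properties":{"aperture":{"type":"number"},"xyz":{"type":"array","items":{"type":"number"},"minItems":3,"maxItems":3},"turn_vec":{"type":"array","items":{"type":"number"},"minItems":3,"maxItems":3}},"additionalProperties":false,"required":["aperture"]},"minItems":1,"maxItems":10},"force":{"type":"number"},"only":{"type":"string"},"quiet":{"type":"boolean"},"lines":{"type":"string"}},"required":["motion"],"additionalProperties":false}. motion is a list of rows, 1 to 10 of them, each an object with the fields aperture (the opening from 0.0 (shut) to 1.0 (fully open)), xyz (a list: dx, dy, dz in a scale on which 1.0 is 0.75 m), turn_vec (a list: a rotation vector rx, ry, rz in shares of 2 pi rad (1.0 is 2 pi rad)); a field left out counts as zero (the opening has to be given); each row is the pose to reach, as a shift and turn from the pose commanded when the call began, along the tool's axes at that moment; what a row does not reach only later rows make up. A row lasts 1/10 s, in which the tool goes at most 0.05 m and 0.15 rad, less where a joint would pass 70% of its speed; a pose out of reach is approached as far as the arm can. The fingers move at their own pace and stop on an object; force is the grip in N (left out, the last holds). Time passes only in rows, so rows that do not move let the fingers close. The tool returns the time, the measured TCP pose, the force, the opening and the grip force at its end. only (a regular expression) keeps the lines of the reply that match it, lines (a string "A,B") keeps lines A to B, and quiet returns only ok. A shift or turn number past 1, either way, is cut back to 1. Input that does not fit is refused with a message, and nothing moves.
- telemetry.sense(): the state, without advancing time (a new reading comes with each control period).
- vision.capture(name): name is "scene" or "top" or "wrist"; returns the picture (420x560x3 uint8, red, green, blue); there is no depth.
- vision.calibration(name): a dict with "K" (3x3 intrinsics, pixels), "cam_to_world" (4x4, takes a point from camera to world coordinates); the wrist camera has in their place "tool_from_camera" (4x4, takes a point from camera to tool coordinates, whose origin is the TCP and whose axes are the flange's). Camera axes: x right, y up, looking along -z (the intrinsics and any distortion apply to the point x, -y, -z); pixel columns grow to the right and rows downward; lengths in m; the calibration is good to about 2 mm. A picture is of the moment at which its call begins: read the wrist's pose just before it. calibration takes no time and is no camera call.
- close_job(): hands the job in; it is judged then, once.
The state is a dict: "clock": time; "qpos": joint angles; "dq": joint speeds; "effort": joint torques, N m; "tool_pos": TCP position; "eef_rot": TCP orientation; "force": force on the tool from outside, world axes, zero at the start; "wrist_torque": the same for the moment, N m; "opening": opening from 0.0 (shut) to 1.0 (fully open); "finger_force": force on a finger pad.
Only numpy, scipy, OpenCV 4.12 (cv2) and the standard library are available. Lean on these libraries where they do the work, as an engineer would, in place of code of your own. Each camera call takes 0.05 s, during which the arm holds its last target. There are 200 camera calls.

## Working session

There is one attempt and no reset: what is moved stays moved. The work goes in short steps, Python scripts to look and compute and a tool call to move; the robot and the scene stay as the last step left them, time stands still between calls to the robot, and variables do not carry over. Pictures are saved under pics/ and viewed, at most 14 in all, crops included, and the job is handed in when it is done.

```bash
mkdir -p pics
```

Run:
```python
from workcell import telemetry, vision
import cv2,numpy as np
for n in("scene","top"):
    cv2.imwrite(f"pics/{n}0.png",vision.capture(n)[:,:,::-1]); c=vision.calibration(n); print(n,{k:np.round(v,4).tolist() if not isinstance(v,str) else v for k,v in c.items()})
print({k:np.round(v,4).tolist() if not isinstance(v,str) else v for k,v in vision.calibration("wrist").items()})
print(telemetry.sense())
```

```text
scene {'K': [[438.2374, 0.0, 277.5232], [0.0, 438.2374, 209.0252], [0.0, 0.0, 1.0]], 'cam_to_world': [[0.8932, -0.3507, 0.2815, 0.8493], [0.4495, 0.7148, -0.5357, -0.4708], [-0.0133, 0.605, 0.7961, 0.771], [0.0, 0.0, 0.0, 1.0]]}
top {'K': [[494.0662, 0.0, 270.5596], [0.0, 494.0662, 212.055], [0.0, 0.0, 1.0]], 'cam_to_world': [[-0.0246, 0.9851, -0.1704, 0.4142], [-0.9996, -0.0271, -0.0124, 0.0115], [-0.0169, 0.17, 0.9853, 1.0477], [0.0, 0.0, 0.0, 1.0]]}
{'K': [[311.0424, 0.0, 275.3624], [0.0, 311.0424, 211.1529], [0.0, 0.0, 1.0]], 'tool_from_camera': [[-0.0013, 0.9598, 0.2808, 0.0715], [1.0, 0.0015, -0.0003, 0.0005], [-0.0007, 0.2808, -0.9598, -0.1249], [0.0, 0.0, 0.0, 1.0]]}
{'clock': 0.1, 'qpos': array([ 1.10550899,  0.42668178,  0.07388271,  1.60654521, -0.03410369,
        1.11077174, -0.06711452]), 'dq': array([-1.02350863e-03, -1.97569590e-03, -1.28768426e-03, -4.17522795e-03,
       -3.61447058e-04,  6.08679788e-04,  1.43413277e-05]), 'effort': array([ 6.56000921e-03, -9.51537323e+01,  3.77096102e+00, -4.64398742e+01,
        1.96172245e-02,  6.57410259e-03,  8.56997622e-05]), 'tool_pos': array([ 0.20948641, -0.64131327,  0.24937229]), 'eef_rot': array([-3.10143183e+00, -4.93687790e-01,  4.22311924e-04]), 'force': array([0.89811657, 0.13791976, 0.57253126]), 'wrist_torque': array([-0.003138  , -0.03625892, -0.00122927]), 'finger_force': 0.0, 'opening': 1.0005285461346776}
```

View pics/scene0.png

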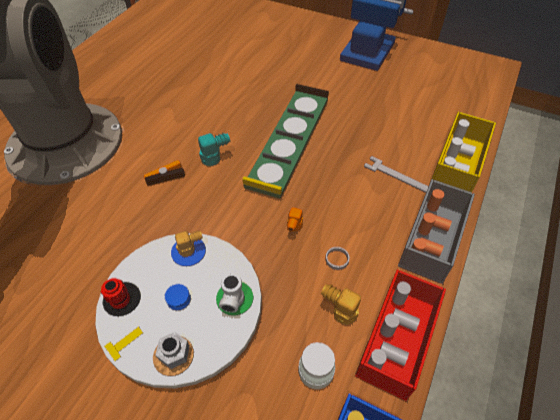

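View pics/top0.png

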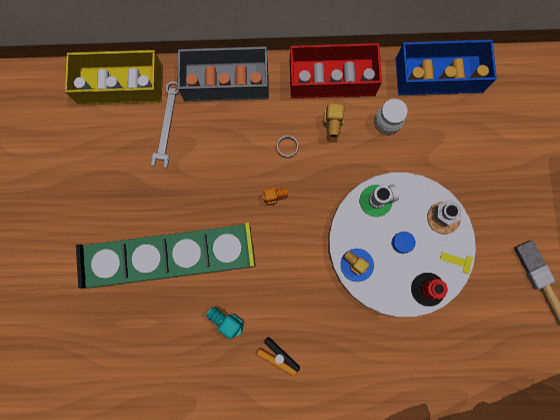

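Top view: turntable at (403,242), mark at (460,262). Clockwise from the mark come the coupler (433,290), elbow (353,262), tee (380,197) and union (447,213). Rack: yellow end at (250,245), spots at (227,248), (187,253), (146,258) and (105,263).

Elbow candidates:
- Brass on blue mat (355,263): fits, being brass, the smaller of the two brass ones, and on the blue mat.
- Larger brass (335,118): off the turntable.
- Orange (275,195) and turquoise (226,322): excluded by colour.

Next I'll confirm with a crop and measure.

Create h.py:
```python
from workcell import telemetry, vision
import cv2,numpy as np
from scipy.spatial.transform import Rotation as R
def cap(n):
    s=telemetry.sense(); c=vision.calibration(n); im=vision.capture(n)
    if n=="wrist":
        T=np.eye(4); T[:3,:3]=R.from_rotvec(s["eef_rot"]).as_matrix(); T[:3,3]=s["tool_pos"]; M=T@c["tool_from_camera"]
    else: M=c["cam_to_world"]
    return im,c["K"],np.array(M)
def ray(px,K,M,z):
    px=np.atleast_2d(np.float64(px)); d=np.c_[(px[:,0]-K[0,2])/K[0,0],-(px[:,1]-K[1,2])/K[1,1],-np.ones(len(px))]@M[:3,:3].T
    return M[:3,3]+d*((z-M[2,3])/d[:,2])[:,None]
def proj(P,K,M):
    p=(np.atleast_2d(P)-M[:3,3])@M[:3,:3]
    return np.c_[K[0,2]-K[0,0]*p[:,0]/p[:,2],K[1,2]+K[1,1]*p[:,1]/p[:,2]]
def blobs(mask,amin=60):
    mask=mask.astype(np.uint8)*255
    return [c for c in cv2.findContours(mask,cv2.RETR_EXTERNAL,cv2.CHAIN_APPROX_NONE)[0] if cv2.contourArea(c)>amin]
def cen(c):
    m=cv2.moments(c); return np.array([m["m10"],m["m01"]])/m["m00"]
def delta(x,y,z,yaw):
    "tool-axis shift and turn from current pose to (x,y,z), tool y axis along world angle yaw, pointing down"
    s=telemetry.sense(); r=R.from_rotvec(s["eef_rot"]); A=r.as_matrix()
    best=None
    for k in(0,np.pi):
        a=yaw+k; yv=np.array([np.cos(a),np.sin(a),0]); zv=np.array([0,0,-1.]); B=np.c_[np.cross(yv,zv),yv,zv]
        rv=R.from_matrix(A.T@B).as_rotvec()
        print("q7 %.2f"%s["qpos"][6],"d",np.round(A.T@(np.array([x,y,z])-s["tool_pos"]),4),"rv",np.round(rv,3))
```

Run:
```python
from h import *
im,K,M=cap("top"); hsv=cv2.cvtColor(im,cv2.COLOR_RGB2HSV); H,S,V=cv2.split(hsv)
w=(S<45)&(V>140)
sub=w.copy(); sub[:,:70]=0; sub[:,260:]=0; sub[:215]=0; sub[300:]=0
sp=np.array([cen(c) for c in blobs(sub,200)]); P=ray(sp[np.argsort(-sp[:,0])],K,M,.022); print("spots",P.round(4).tolist())
d=P[0]-P[3]; print("rack yaw",np.arctan2(d[1],d[0]),np.linalg.norm(d)/3)
def roi(m):
    m=m.copy(); m[:, :325]=0; m[:,480:]=0; m[:165]=0;m[320:]=0; return m
tt=max(blobs(roi((S<60)&(V>100)),2000),key=cv2.contourArea); (cx,cy),_,_=cv2.fitEllipse(cv2.convexHull(tt)); print("tt",ray([cx,cy],K,M,.036))
for n,m in dict(mark=(H>22)&(H<35)&(S>150)&(V>120),blue=(H>100)&(H<125)&(S>120),green=(H>45)&(H<80)&(S>100),red=((H<6)|(H>174))&(S>150),brass=(H>15)&(H<24)&(S>110)&(V>90)).items():
    for c in blobs(roi(m),40): print(n,cen(c).round(1),cv2.contourArea(c),ray(cen(c),K,M,.039).round(4))
cv2.imwrite("pics/crop.png",cv2.resize(im[90:330,300:500,::-1],None,fx=2.5,fy=2.5,interpolation=2))
```

```text
spots [[0.5185, 0.118, 0.022], [0.51, 0.2026, 0.022], [0.5011, 0.2873, 0.022], [0.4929, 0.3718, 0.022]]
rack yaw -1.470275205175903 0.08502649947941404
tt [[ 0.51483175 -0.24289805  0.036     ]]
mark [457.9 260.8] 229.0 [[ 0.478  -0.3524  0.039 ]]
blue [357.3 265.9] 442.5 [[ 0.473  -0.1488  0.039 ]]
blue [403.2 242.1] 359.0 [[ 0.519  -0.2449  0.039 ]]
green [372.2 203.1] 378.5 [[ 0.6017 -0.1867  0.039 ]]
red [434.1 288.8] 402.0 [[ 0.4234 -0.3     0.039 ]]
brass [356.8 262.6] 229.5 [[ 0.4796 -0.1482  0.039 ]]
```

View pics/crop.png

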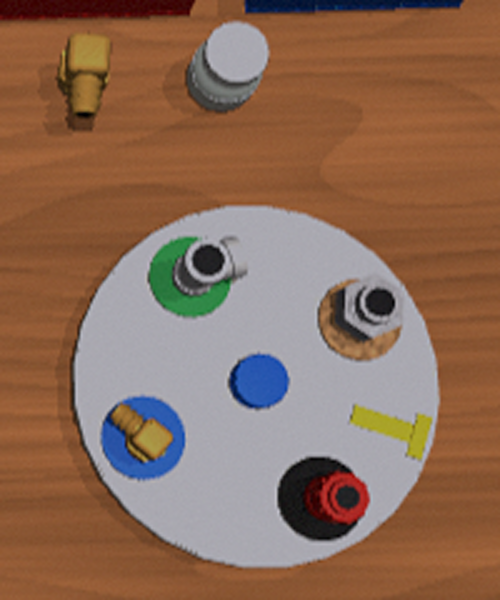

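Confirmed: the smaller brass elbow on the blue mat, crop (145,435). Order is coupler, elbow, tee, union.

```bash
python3 -c "
from h import *
delta(.425,-.287,.2,.10)"
```

```text
q7 -0.07 d [ 0.3149 -0.2699  0.0497] rv [-1.000e-03 -1.000e-03 -1.355e+00]
q7 -0.07 d [ 0.3149 -0.2699  0.0497] rv [-1.000e-03  1.000e-03  1.787e+00]
```

The manual's scale: shifts go in shares of 0.75 m and turns go in shares of 2 pi rad. Converting my numbers, 0.315 m is 0.42, 0.23 m is 0.3067, -0.66 rad is -0.105.

Request:
run_rows --motion '[{"aperture": 1,"xyz": [0.0533,-0.0453,0.008],"turn_vec": [0,0,-0.0127]},{"aperture": 1,"xyz": [0.1067,-0.0907,0.016],"turn_vec": [0,0,-0.0255]},{"aperture": 1,"xyz": [0.1533,-0.1333,0.0267],"turn_vec": [0,0,-0.0382]},{"aperture": 1,"xyz": [0.2,-0.1733,0.0333],"turn_vec": [0,0,-0.0509]},{"aperture": 1,"xyz": [0.2533,-0.2173,0.04],"turn_vec": [0,0,-0.0637]},{"aperture": 1,"xyz": [0.3067,-0.2627,0.0467],"turn_vec": [0,0,-0.0764]},{"aperture": 1,"xyz": [0.36,-0.308,0.0533],"turn_vec": [0,0,-0.0891]},{"aperture": 1,"xyz": [0.4,-0.3427,0.0627],"turn_vec": [0,0,-0.0955]},{"aperture": 1,"xyz": [0.42,-0.36,0.0667],"turn_vec": [0,0,-0.105]},{"aperture": 1,"xyz": [0.42,-0.36,0.0667],"turn_vec": [0,0,-0.105]}]'

```text
clock: 1.15
tool_pos: [0.4266, -0.2844, 0.1996]
eef_rot: [-2.769, -1.482, -0.0]
force: [-0.4, -0.3, 0.1]
opening: 0.999
finger_force: 0.0
```

Request:
run_rows --motion '[{"aperture": 1},{"aperture": 1}]'

```text
clock: 1.35
tool_pos: [0.4245, -0.2884, 0.2001]
eef_rot: [2.777, 1.469, -0.001]
force: [-0.8, 1.3, 0.2]
opening: 0.996
finger_force: 0.0
```

Run:
```python
from h import *
im,K,M=cap("wrist"); s=telemetry.sense(); print(s["qpos"].round(2),s["tool_pos"].round(4),s["eef_rot"].round(3))
cv2.imwrite("pics/w1.png",im[:,:,::-1])
```

```text
[ 0.68  0.23 -0.24  2.    0.07  0.91 -0.19] [ 0.4245 -0.2884  0.2001] [ 2.777  1.469 -0.   ]
```

View pics/w1.png

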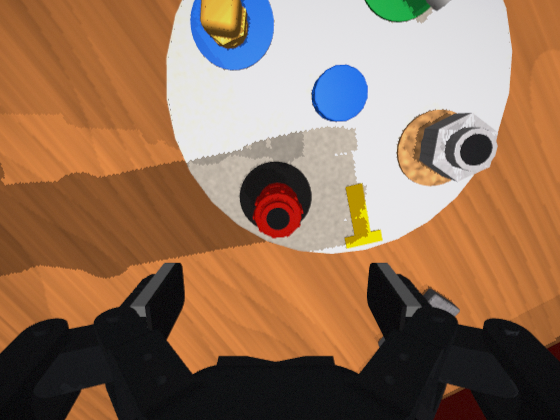

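Wrist view: coupler nozzle hole at (278,217), black mat at (276,190), elbow (225,18), union (473,150).

Run:
```python
from h import *
im,K,M=cap("wrist"); H,S,V=cv2.split(cv2.cvtColor(im,cv2.COLOR_RGB2HSV))
m=((H<8)|(H>172))&(S>150)&(V>60); m[:150]=0;m[255:]=0;m[:,:230]=0;m[:,:230]=0;m[:,330:]=0
c=max(blobs(m),key=cv2.contourArea); print(cen(c),cv2.boundingRect(c))
k=np.zeros(im.shape[:2],np.uint8); cv2.drawContours(k,[c],-1,255,-1)
h=max(blobs((k>0)&(V<40)&(np.indices(k.shape)[0]>200),30),key=cv2.contourArea); print(cen(h),cv2.contourArea(h))
for z in(.09,.095):print(ray(cen(h),K,M,z))
p=ray(cen(h),K,M,.095)[0]; print(proj(p,K,M)); delta(p[0],p[1],.078,.10)
```

```text
[277.3641013  210.41186175] (252, 182, 52, 56)
[277.375      218.23919753] 324.0
[[ 0.42426023 -0.29262755  0.09      ]]
[[ 0.42512821 -0.29129442  0.095     ]]
[[277.375      218.23919753]]
q7 -0.19 d [-0.0021  0.0022  0.1221] rv [-0.     0.    -0.698]
q7 -0.19 d [-0.0021  0.0022  0.1221] rv [0.    0.    2.444]
```

Converted, 0.123 m is 0.164, 0.11 m is 0.1467.

Request:
run_rows --motion '[{"aperture": 1,"xyz": [-0.0027,0.0027,0.0533]},{"aperture": 1,"xyz": [-0.0027,0.0027,0.1067]},{"aperture": 1,"xyz": [-0.0027,0.0027,0.1467]},{"aperture": 1,"xyz": [-0.0027,0.0027,0.164]},{"aperture": 1,"xyz": [-0.0027,0.0027,0.164]},{"aperture": 0,"xyz": [-0.0027,0.0027,0.164]},{"aperture": 0,"xyz": [-0.0027,0.0027,0.164]},{"aperture": 0,"xyz": [-0.0027,0.0027,0.164]},{"aperture": 0,"xyz": [-0.0027,0.0027,0.164]},{"aperture": 0,"xyz": [-0.0027,0.0027,0.164]}]' --force 40

```text
clock: 2.45
tool_pos: [0.4263, -0.2903, 0.0783]
eef_rot: [2.774, 1.472, 0.001]
force: [-2.3, 0.9, 11.9]
opening: 0.434
finger_force: 38.7
```

Request:
run_rows --motion '[{"aperture": 0},{"aperture": 0},{"aperture": 0,"xyz": [0,0,-0.04]},{"aperture": 0,"xyz": [0,0,-0.0933]},{"aperture": 0,"xyz": [0,0,-0.1467]},{"aperture": 0,"xyz": [0,0,-0.16]},{"aperture": 0,"xyz": [0,0,-0.16]}]'

```text
clock: 3.15
tool_pos: [0.4265, -0.2904, 0.199]
eef_rot: [2.772, 1.471, 0.003]
force: [-0.0, -0.3, -1.4]
opening: 0.429
finger_force: 40.3
```

```bash
python3 -c "
from h import *
delta(.5185,.118,.18,.10)"
```

```text
q7 -0.19 d [ 0.3898 -0.1529  0.0184] rv [ 0.004  0.001 -0.695]
q7 -0.19 d [ 0.3898 -0.1529  0.0184] rv [ 2.000e-03 -5.000e-03  2.446e+00]
```

Converted, 0.39 m is 0.52, 0.375 m is 0.5, -0.695 rad is -0.1106.

Request:
run_rows --motion '[{"aperture": 0,"xyz": [0.0533,-0.02,0],"turn_vec": [0,0,-0.0111]},{"aperture": 0,"xyz": [0.1067,-0.04,0],"turn_vec": [0,0,-0.0223]},{"aperture": 0,"xyz": [0.16,-0.0627,0],"turn_vec": [0,0,-0.0334]},{"aperture": 0,"xyz": [0.22,-0.0867,0],"turn_vec": [0,0,-0.0477]},{"aperture": 0,"xyz": [0.28,-0.1093,0],"turn_vec": [0,0,-0.0605]},{"aperture": 0,"xyz": [0.34,-0.1333,0],"turn_vec": [0,0,-0.0732]},{"aperture": 0,"xyz": [0.4,-0.1573,0],"turn_vec": [0,0,-0.0859]},{"aperture": 0,"xyz": [0.46,-0.18,0],"turn_vec": [0,0,-0.0987]},{"aperture": 0,"xyz": [0.5,-0.196,0],"turn_vec": [0,0,-0.1066]},{"aperture": 0,"xyz": [0.52,-0.204,0],"turn_vec": [0,0,-0.1106]}]'

```text
clock: 4.15
tool_pos: [0.5171, 0.1221, 0.1957]
eef_rot: [-2.1, -2.334, 0.0]
force: [-0.1, -0.5, -0.7]
opening: 0.432
finger_force: 40.4
```

Request:
run_rows --motion '[{"aperture": 0},{"aperture": 0},{"aperture": 0}]'

```text
clock: 4.45
tool_pos: [0.5174, 0.1172, 0.1965]
eef_rot: [-2.11, -2.327, 0.002]
force: [0.1, -0.3, -0.6]
opening: 0.433
finger_force: 40.4
```

Run:
```python
from h import *
im,K,M=cap("wrist"); H,S,V=cv2.split(cv2.cvtColor(im,cv2.COLOR_RGB2HSV))
cv2.imwrite("pics/w2.png",im[:,:,::-1]); print(M[:3,3])
for c in blobs((S<45)&(V>140),500): print(cen(c).round(1),cv2.contourArea(c),cv2.boundingRect(c),ray(cen(c),K,M,.022).round(4))
delta(.5185,.118,.061,.10)
```

```text
[0.51103114 0.18773264 0.32128841]
[278.8 193.8] 2814.5 (248, 164, 62, 61) [[0.5206 0.1184 0.022 ]]
[278.7 102.1] 3587.5 (246, 67, 67, 71) [[0.5121 0.2035 0.022 ]]
[525.3  60.4] 1644.5 (488, 31, 72, 51) [[0.7239 0.2587 0.022 ]]
[278.6  14.7] 1877.0 (243, 0, 72, 36) [[0.505 0.273 0.022]]
q7 -0.43 d [0.0007 0.0012 0.1357] rv [-0.001  0.001 -0.002]
q7 -0.43 d [0.0007 0.0012 0.1357] rv [1.000e-03 1.000e-03 3.139e+00]
```

View pics/w2.png

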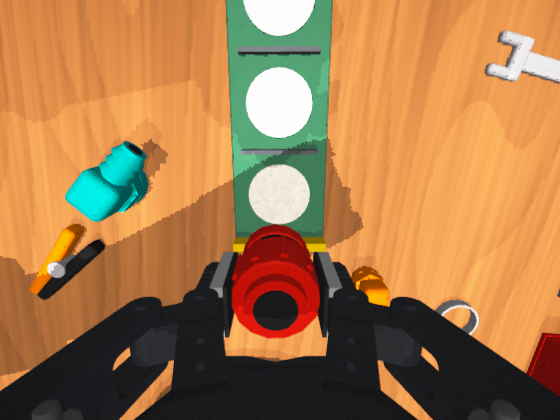

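Wrist view: the coupler is upright in the fingers (275,310); bay spots are at (279,194), (279,102) and (279,10), within 2 mm of the top view.

Converted, 0.134 m is 0.1787, 0.001 m is 0.0013.

Request:
run_rows --motion '[{"aperture": 0,"xyz": [0.0013,0.0027,0.0533]},{"aperture": 0,"xyz": [0.0013,0.0027,0.1067]},{"aperture": 0,"xyz": [0.0013,0.0027,0.1467]},{"aperture": 0,"xyz": [0.0013,0.0027,0.1667]},{"aperture": 0,"xyz": [0.0013,0.0027,0.1747]},{"aperture": 0,"xyz": [0.0013,0.0027,0.1787]},{"aperture": 0,"xyz": [0.0013,0.0027,0.1787]},{"aperture": 0,"xyz": [0.0013,0.0027,0.1787]}]'

```text
clock: 5.3
tool_pos: [0.5203, 0.1201, 0.0642]
eef_rot: [2.107, 2.328, 0.002]
force: [1.3, 0.7, -0.8]
opening: 0.432
finger_force: 40.4
```

Converted, 0.003 m is 0.004, 0.002 m is 0.0027.

Request:
run_rows --motion '[{"aperture": 0,"xyz": [-0.0013,-0.0013,0.0027]},{"aperture": 0,"xyz": [-0.0013,-0.0013,0.004]},{"aperture": 0,"xyz": [-0.0013,-0.0013,0.004]}]'

```text
clock: 5.6
tool_pos: [0.5191, 0.1188, 0.0613]
eef_rot: [2.107, 2.328, 0.001]
force: [-5.2, -2.5, 20.8]
opening: 0.435
finger_force: 42.6
```

Request:
run_rows --motion '[{"aperture": 0.6},{"aperture": 0.7},{"aperture": 0.8},{"aperture": 0.8},{"aperture": 0.8,"xyz": [0,0,-0.04]},{"aperture": 1,"xyz": [0,0,-0.0933]},{"aperture": 1,"xyz": [0,0,-0.1467]},{"aperture": 1,"xyz": [0,0,-0.18]},{"aperture": 1,"xyz": [0,0,-0.18]}]'

```text
clock: 6.5
tool_pos: [0.5202, 0.1194, 0.1984]
eef_rot: [2.106, 2.327, 0.006]
force: [0.6, -0.1, 0.1]
opening: 1.0
finger_force: 0.0
```

```bash
python3 -c "
from h import *
delta(.473,-.149,.2,-.9)"
```

```text
q7 -0.44 d [-0.2624 -0.0737 -0.002 ] rv [ 0.005 -0.003  1.   ]
q7 -0.44 d [-0.2624 -0.0737 -0.002 ] rv [ 0.003  0.006 -2.142]
```

Converted, -0.262 m is -0.3493, -0.07 m is -0.0933, 0.81 rad is 0.1289.

Request:
run_rows --motion '[{"aperture": 1,"xyz": [-0.0533,-0.0147,0],"turn_vec": [0,0,0.0175]},{"aperture": 1,"xyz": [-0.1067,-0.0293,0],"turn_vec": [0,0,0.0382]},{"aperture": 1,"xyz": [-0.1667,-0.0467,0],"turn_vec": [0,0,0.0605]},{"aperture": 1,"xyz": [-0.2267,-0.064,0],"turn_vec": [0,0,0.0828]},{"aperture": 1,"xyz": [-0.28,-0.08,0],"turn_vec": [0,0,0.105]},{"aperture": 1,"xyz": [-0.3267,-0.0933,0],"turn_vec": [0,0,0.121]},{"aperture": 1,"xyz": [-0.3493,-0.0987,0],"turn_vec": [0,0,0.1289]},{"aperture": 1,"xyz": [-0.3493,-0.0987,0],"turn_vec": [0,0,0.1289]},{"aperture": 1,"xyz": [-0.3493,-0.0987,0],"turn_vec": [0,0,0.1289]}]'

```text
clock: 7.4
tool_pos: [0.4712, -0.1484, 0.1946]
eef_rot: [-2.854, -1.312, 0.0]
force: [0.6, 1.1, 0.0]
opening: 1.002
finger_force: 0.0
```

Run:
```python
from h import *
im,K,M=cap("wrist"); s=telemetry.sense(); print(s["tool_pos"].round(4))
cv2.imwrite("pics/w3.png",im[:,:,::-1]); H,S,V=cv2.split(cv2.cvtColor(im,cv2.COLOR_RGB2HSV))
m=(H>15)&(H<30)&(S>110)&(V>60); m[:,:150]=0;m[:,400:]=0
for c in blobs(m,100): print("brass",cen(c),cv2.contourArea(c),cv2.boundingRect(c))
```

```text
[ 0.4713 -0.1479  0.1947]
brass [277.76239732 197.91978501] 1643.5 (261, 164, 34, 63)
```

View pics/w3.png

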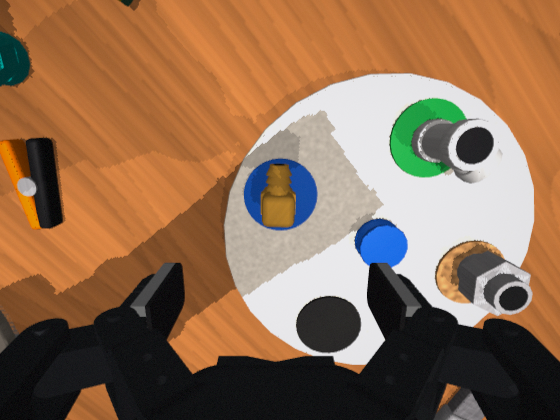

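Wrist view: elbow block (278,210), leg pointing up in the image to (279,166); black mat empty at (328,323); tee (460,147); union (505,293).

Run:
```python
from h import *
im,K,M=cap("wrist"); H,S,V=cv2.split(cv2.cvtColor(im,cv2.COLOR_RGB2HSV))
m=(H>15)&(H<30)&(S>110)&(V>60); m[:,:150]=0;m[:,400:]=0
c=max(blobs(m,100),key=cv2.contourArea); k=np.zeros(m.shape,np.uint8); cv2.drawContours(k,[c],-1,1,-1)
row=lambda a,b:(np.nonzero(k[a:b])[1].mean(),(a+b-1)/2)
for a in range(164,228,4): w=np.nonzero(k[a])[0]; print(a,w.min(),w.max(),end=' | ')
tip=ray(row(168,180),K,M,.074)[0]; blk=ray(row(206,222),K,M,.087)[0]; d=tip-blk; yaw=np.arctan2(d[1],d[0]); print("yaw",yaw)
b=ray((row(206,222)[0],227),K,M,.087)[0]; u=np.array([np.cos(yaw),np.sin(yaw)])
f=ray((row(165,170)[0],164),K,M,.074)[0]
p=b[:2]+.013*u; print(p, f[:2]-.036*u); delta(p[0],p[1],.077,yaw-np.pi/2)
```

```text
Traceback (most recent call last):
ValueError: zero-size array to reduction operation minimum which has no identity
```

Run:
```python
from h import *
im,K,M=cap("wrist"); H,S,V=cv2.split(cv2.cvtColor(im,cv2.COLOR_RGB2HSV))
m=(H>15)&(H<30)&(S>110)&(V>60); m[:,:150]=0;m[:,400:]=0
c=max(blobs(m,100),key=cv2.contourArea); k=np.zeros(m.shape,np.uint8); cv2.drawContours(k,[c],-1,1,-1)
x,t,w,h=cv2.boundingRect(c); print(x,t,w,h)
row=lambda a,b:(np.nonzero(k[a:b])[1].mean(),(a+b-1)/2)
for a in range(t,t+h,4): w=np.nonzero(k[a])[0]; print(a,w.min(),w.max(),end=' | ')
tip=ray(row(t+3,t+15),K,M,.074)[0]; blk=ray(row(t+42,t+60),K,M,.087)[0]; d=tip-blk; yaw=np.arctan2(d[1],d[0]); print("yaw",yaw)
b=ray((row(t+42,t+60)[0],t+h),K,M,.087)[0]; u=np.array([np.cos(yaw),np.sin(yaw)])
f=ray((row(t+1,t+6)[0],t),K,M,.074)[0]
p=b[:2]+.013*u; print(p, f[:2]-.036*u); delta(p[0],p[1],.077,yaw-np.pi/2)
```

```text
261 165 35 62
165 272 286 | 169 270 288 | 173 268 290 | 177 269 288 | 181 267 290 | 185 269 288 | 189 265 290 | 193 262 294 | 197 261 295 | 201 261 295 | 205 261 294 | 209 261 294 | 213 261 294 | 217 263 293 | 221 263 293 | 225 265 291 | yaw 0.8374463620971563
[ 0.47544208 -0.14727041] [ 0.47400858 -0.14841927]
q7 -0.62 d [0.003  0.0028 0.1178] rv [-0.    -0.     0.026]
q7 -0.62 d [0.003  0.0028 0.1178] rv [ 0.000e+00 -1.000e-03 -3.115e+00]
```

Converted, 0.118 m is 0.1573, 0.002 m is 0.0027, 0.026 rad is 0.0041.

Request:
run_rows --motion '[{"aperture": 1,"xyz": [0.0027,0.004,0.0533],"turn_vec": [0,0,0.0041]},{"aperture": 1,"xyz": [0.0027,0.004,0.1067],"turn_vec": [0,0,0.0041]},{"aperture": 1,"xyz": [0.0027,0.004,0.14],"turn_vec": [0,0,0.0041]},{"aperture": 1,"xyz": [0.0027,0.004,0.1573],"turn_vec": [0,0,0.0041]},{"aperture": 1,"xyz": [0.0027,0.004,0.1573],"turn_vec": [0,0,0.0041]},{"aperture": 1,"xyz": [0.0027,0.004,0.1573],"turn_vec": [0,0,0.0041]},{"aperture": 0.4,"xyz": [0.0027,0.004,0.1573],"turn_vec": [0,0,0.0041]},{"aperture": 0.2,"xyz": [0.0027,0.004,0.1573],"turn_vec": [0,0,0.0041]},{"aperture": 0,"xyz": [0.0027,0.004,0.1573],"turn_vec": [0,0,0.0041]},{"aperture": 0,"xyz": [0.0027,0.004,0.1573],"turn_vec": [0,0,0.0041]}]' --force 50

```text
clock: 8.55
tool_pos: [0.4749, -0.1497, 0.0775]
eef_rot: [2.872, 1.273, 0.001]
force: [-2.1, 0.1, 23.3]
opening: 0.331
finger_force: 31.2
```

Request:
run_rows --motion '[{"aperture": 0},{"aperture": 0},{"aperture": 0}]'

```text
clock: 8.85
tool_pos: [0.475, -0.1497, 0.0778]
eef_rot: [2.871, 1.273, 0.001]
force: [-4.0, 0.6, 13.1]
opening: 0.312
finger_force: 48.3
```

Request:
run_rows --motion '[{"aperture": 0,"xyz": [0,0,-0.04]},{"aperture": 0,"xyz": [0,0,-0.0933]},{"aperture": 0,"xyz": [0,0,-0.1467]},{"aperture": 0,"xyz": [0,0,-0.16]},{"aperture": 0,"xyz": [0,0,-0.16]}]'

```text
clock: 9.35
tool_pos: [0.4755, -0.1499, 0.1986]
eef_rot: [2.87, 1.272, 0.004]
force: [-0.5, 0.0, -1.8]
opening: 0.31
finger_force: 49.4
```

```bash
python3 -c "
from h import *
delta(.511,.203,.197,.10)"
```

```text
q7 -0.65 d [ 0.2853 -0.2107  0.0013] rv [ 0.003  0.    -0.836]
q7 -0.65 d [ 0.2853 -0.2107  0.0013] rv [ 0.    -0.004  2.305]
```

Converted, 0.285 m is 0.38, 0.27 m is 0.36, -0.836 rad is -0.1331.

Request:
run_rows --motion '[{"aperture": 0,"xyz": [0.04,-0.0293,0],"turn_vec": [0,0,-0.0143]},{"aperture": 0,"xyz": [0.0867,-0.064,0],"turn_vec": [0,0,-0.0302]},{"aperture": 0,"xyz": [0.1333,-0.0987,0],"turn_vec": [0,0,-0.0462]},{"aperture": 0,"xyz": [0.18,-0.1333,0],"turn_vec": [0,0,-0.0637]},{"aperture": 0,"xyz": [0.2267,-0.168,0],"turn_vec": [0,0,-0.0796]},{"aperture": 0,"xyz": [0.2733,-0.2013,0],"turn_vec": [0,0,-0.0955]},{"aperture": 0,"xyz": [0.32,-0.236,0],"turn_vec": [0,0,-0.1114]},{"aperture": 0,"xyz": [0.36,-0.2667,0],"turn_vec": [0,0,-0.1257]},{"aperture": 0,"xyz": [0.38,-0.2813,0],"turn_vec": [0,0,-0.1331]},{"aperture": 0,"xyz": [0.38,-0.2813,0],"turn_vec": [0,0,-0.1331]}]'

```text
clock: 10.35
tool_pos: [0.5088, 0.2059, 0.1955]
eef_rot: [-2.1, -2.333, 0.001]
force: [-0.3, -0.7, -1.0]
opening: 0.309
finger_force: 49.4
```

Request:
run_rows --motion '[{"aperture": 0},{"aperture": 0},{"aperture": 0}]'

```text
clock: 10.65
tool_pos: [0.5098, 0.2019, 0.1968]
eef_rot: [2.11, 2.327, -0.001]
force: [0.9, 0.3, -1.4]
opening: 0.31
finger_force: 49.4
```

Run:
```python
from h import *
im,K,M=cap("wrist"); H,S,V=cv2.split(cv2.cvtColor(im,cv2.COLOR_RGB2HSV))
for c in blobs((S<45)&(V>140),500): print(cen(c).round(1),cv2.contourArea(c),cv2.boundingRect(c),ray(cen(c),K,M,.022).round(4))
delta(.511,.203,.061,.10)
cv2.imwrite("pics/w4.png",im[:,:,::-1])
```

```text
[278.2 187.1] 2046.5 (247, 164, 62, 53) [[0.512  0.2097 0.022 ]]
[514.8 156.3] 1676.0 (471, 128, 89, 50) [[0.7336 0.2613 0.022 ]]
[277.4 102.1] 3568.5 (245, 67, 66, 71) [[0.5035 0.288  0.022 ]]
[277.1  14.8] 1880.0 (242, 0, 71, 36) [[0.4964 0.3576 0.022 ]]
q7 -0.62 d [0.0008 0.0013 0.1359] rv [-0.     0.    -0.002]
q7 -0.62 d [0.0008 0.0013 0.1359] rv [1.00e-03 0.00e+00 3.14e+00]
```

View pics/w4.png

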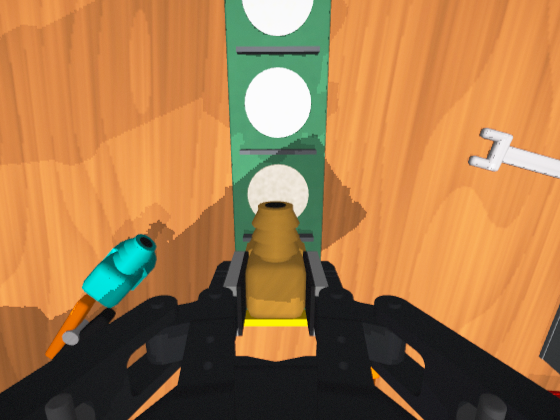

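Wrist view: elbow upright in the grip at (277,280), leg toward bay 3. Bay 2 spot at (278,194).

Converted, 0.137 m is 0.1827, 0.134 m is 0.1787.

Request:
run_rows --motion '[{"aperture": 0,"xyz": [0,0.0013,0.0533]},{"aperture": 0,"xyz": [0,0.0013,0.1067]},{"aperture": 0,"xyz": [0,0.0013,0.1467]},{"aperture": 0,"xyz": [0,0.0013,0.1667]},{"aperture": 0,"xyz": [0,0.0013,0.1747]},{"aperture": 0,"xyz": [0,0.0013,0.1787]},{"aperture": 0,"xyz": [0,0.0013,0.1807]},{"aperture": 0,"xyz": [0,0.0013,0.1827]},{"aperture": 0,"xyz": [0,0.0013,0.1827]}]'

```text
clock: 11.6
tool_pos: [0.5114, 0.2036, 0.0609]
eef_rot: [2.107, 2.329, 0.002]
force: [0.6, -0.1, 2.3]
opening: 0.312
finger_force: 50.4
```

Converted, -0.18 m is -0.24, -0.15 m is -0.2.

Request:
run_rows --motion '[{"aperture": 0.6},{"aperture": 0.7},{"aperture": 0.8},{"aperture": 0.8},{"aperture": 0.8,"xyz": [0,0,-0.04]},{"aperture": 1,"xyz": [0,0,-0.0933]},{"aperture": 1,"xyz": [0,0,-0.1467]},{"aperture": 1,"xyz": [0,0,-0.2]},{"aperture": 1,"xyz": [0,0,-0.24]},{"aperture": 1,"xyz": [0,0,-0.24]}]'

```text
clock: 12.6
tool_pos: [0.5122, 0.2043, 0.2442]
eef_rot: [2.106, 2.327, 0.008]
force: [0.1, 0.6, -0.8]
opening: 1.004
finger_force: 0.0
```

```bash
python3 -c "
from h import *
delta(.605,-.275,.24,.10)"
```

```text
q7 -0.58 d [-0.4862  0.0446  0.0039] rv [ 0.006 -0.001 -0.   ]
q7 -0.58 d [-0.4862  0.0446  0.0039] rv [-2.000e-03 -1.000e-02  3.141e+00]
```

Converted, -0.47 m is -0.6267, -0.43 m is -0.5733.

Request:
run_rows --motion '[{"aperture": 1,"xyz": [-0.06,0.0053,0]},{"aperture": 1,"xyz": [-0.12,0.0107,0]},{"aperture": 1,"xyz": [-0.18,0.016,0]},{"aperture": 1,"xyz": [-0.2467,0.0227,0]},{"aperture": 1,"xyz": [-0.3133,0.028,0]},{"aperture": 1,"xyz": [-0.38,0.0347,0]},{"aperture": 1,"xyz": [-0.4467,0.04,0]},{"aperture": 1,"xyz": [-0.5133,0.0467,0]},{"aperture": 1,"xyz": [-0.5733,0.0533,0]},{"aperture": 1,"xyz": [-0.6267,0.0587,0]}]'

```text
clock: 13.6
tool_pos: [0.601, -0.2626, 0.239]
eef_rot: [-2.109, -2.328, 0.001]
force: [1.5, 0.6, -0.3]
opening: 1.001
finger_force: 0.0
```

Request:
run_rows --motion '[{"aperture": 1,"xyz": [-0.0213,0,0]},{"aperture": 1,"xyz": [-0.0213,0,0]},{"aperture": 1,"xyz": [-0.0213,0,0]}]'

```text
clock: 13.9
tool_pos: [0.6028, -0.2748, 0.2393]
eef_rot: [-2.106, -2.329, -0.0]
force: [0.2, 1.1, 0.1]
opening: 1.0
finger_force: 0.0
```

```bash
python3 - <<'E'
from h import *
im,K,M=cap("wrist"); s=telemetry.sense(); print(s["tool_pos"].round(4))
cv2.imwrite("pics/w5.png",im[:,:,::-1])
E
```

```text
[ 0.603  -0.2742  0.2396]
```

View pics/w5.png

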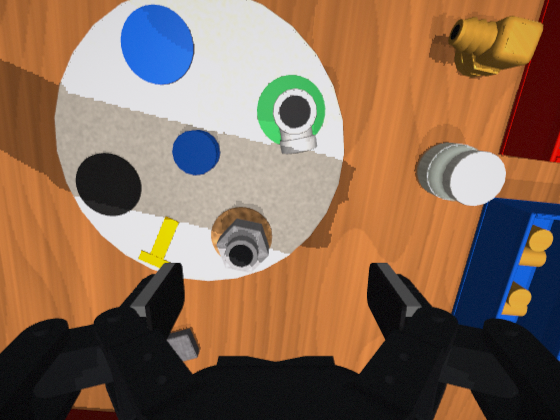

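Run:
```python
from h import *
im=cv2.imread("pics/w5.png")
a=cv2.resize(im[70:170,245:345],None,fx=4,fy=4,interpolation=2); b=cv2.resize(im[200:300,190:290],None,fx=4,fy=4,interpolation=2)
cv2.imwrite("pics/c5.png",np.hstack([a,b]))
```

```text
(no output)
```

View pics/c5.png

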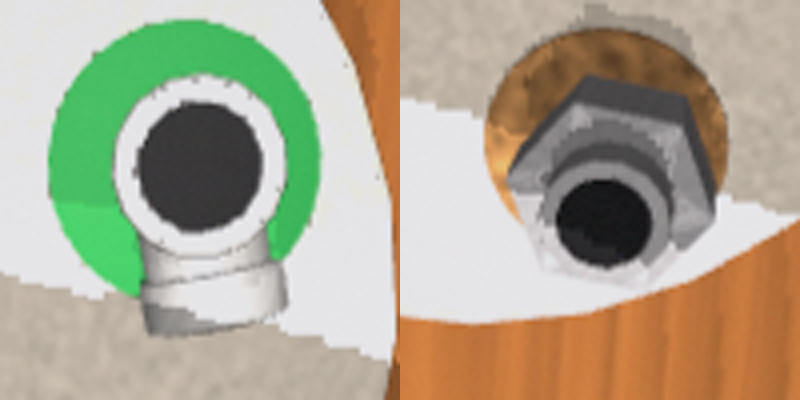

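Crop: tee hole at (295,112) px, with branch sides running (281,141)→(282.5,154) and (315,135.5)→(317,147.5). The branch points image-down, slightly right.

Run:
```python
from h import *
im,K,M=cap("wrist")
q=lambda a,b:(245+a/4-.4,70+b/4-.4)
L=ray([q(143,285),q(150,335),q(280,262),q(288,310)],K,M,.070)
for i,j in((0,1),(2,3)): d=L[j]-L[i]; print("side",np.arctan2(d[1],d[0]))
d=L[2]-L[0]; print("edge perp",np.arctan2(d[1],d[0])-np.pi/2)
ax=ray(q(200,167),K,M,.101)[0]; print(ax)
mid=(L[1]+L[3])/2; d=mid-ax; print("axis-tip",np.arctan2(d[1],d[0]),np.hypot(*d[:2]))
mid=(L[0]+L[2])/2; d=mid-ax; print("axis-in",np.arctan2(d[1],d[0]),np.hypot(*d[:2]))
delta(ax[0],ax[1],.16,.25)
```

```text
side -1.323984331315126
side -1.266838260245458
edge perp -1.3078779912348855
[ 0.61080547 -0.1953818   0.101     ]
axis-tip -1.2723089130186522 0.03440239745169479
axis-in -1.2607007151717327 0.023092672112267086
q7 0.27 d [0.0774 0.0157 0.0799] rv [-0.    -0.001 -0.148]
q7 0.27 d [0.0774 0.0157 0.0799] rv [-1.000e-03  0.000e+00  2.993e+00]
```

Converted, 0.147 m is 0.196, 0.135 m is 0.18, -0.19 rad is -0.0302.

Request:
run_rows --motion '[{"aperture": 1,"xyz": [0.0533,0.0107,0],"turn_vec": [0,0,-0.0159]},{"aperture": 1,"xyz": [0.1027,0.0213,0.04],"turn_vec": [0,0,-0.0302]},{"aperture": 1,"xyz": [0.1027,0.0213,0.0933],"turn_vec": [0,0,-0.0302]},{"aperture": 1,"xyz": [0.1027,0.0213,0.1467],"turn_vec": [0,0,-0.0302]},{"aperture": 1,"xyz": [0.1027,0.0213,0.18],"turn_vec": [0,0,-0.0302]},{"aperture": 1,"xyz": [0.1027,0.0213,0.196],"turn_vec": [0,0,-0.0302]},{"aperture": 1,"xyz": [0.1027,0.0213,0.196],"turn_vec": [0,0,-0.0302]},{"aperture": 1,"xyz": [0.1027,0.0213,0.196],"turn_vec": [0,0,-0.0302]}]'

```text
clock: 14.8
tool_pos: [0.612, -0.1972, 0.0943]
eef_rot: [1.876, 2.519, 0.001]
force: [0.1, -0.0, 0.9]
opening: 0.997
finger_force: 0.0
```

Request:
run_rows --motion '[{"aperture": 0.5},{"aperture": 0.3},{"aperture": 0},{"aperture": 0},{"aperture": 0},{"aperture": 0}]' --force 60

```text
clock: 15.4
tool_pos: [0.6116, -0.1978, 0.0939]
eef_rot: [1.877, 2.518, 0.0]
force: [-1.5, -0.6, 8.3]
opening: 0.402
finger_force: 58.9
```

Request:
run_rows --motion '[{"aperture": 0,"xyz": [0,0,-0.04]},{"aperture": 0,"xyz": [0,0,-0.0933]},{"aperture": 0,"xyz": [0,0,-0.1467]},{"aperture": 0,"xyz": [0,0,-0.16]},{"aperture": 0,"xyz": [0,0,-0.16]}]'

```text
clock: 15.9
tool_pos: [0.6119, -0.1978, 0.2148]
eef_rot: [1.876, 2.517, 0.001]
force: [-0.0, -0.0, -2.6]
opening: 0.402
finger_force: 60.3
```

```bash
python3 -c "
from h import *
delta(.5025,.2875,.21,.10)"
```

```text
q7 0.31 d [0.4963 0.0338 0.0039] rv [0.003 0.002 0.19 ]
q7 0.31 d [0.4963 0.0338 0.0039] rv [-2.000e-03  4.000e-03 -2.952e+00]
```

Converted, 0.475 m is 0.6333, 0.44 m is 0.5867, 0.16 rad is 0.0255.

Request:
run_rows --motion '[{"aperture": 0,"xyz": [0.06,0.004,0],"turn_vec": [0,0,0.0032]},{"aperture": 0,"xyz": [0.1267,0.008,0],"turn_vec": [0,0,0.0064]},{"aperture": 0,"xyz": [0.1933,0.0133,0],"turn_vec": [0,0,0.0095]},{"aperture": 0,"xyz": [0.26,0.0173,0],"turn_vec": [0,0,0.0127]},{"aperture": 0,"xyz": [0.3267,0.0227,0],"turn_vec": [0,0,0.0159]},{"aperture": 0,"xyz": [0.3933,0.0267,0],"turn_vec": [0,0,0.0191]},{"aperture": 0,"xyz": [0.46,0.0307,0],"turn_vec": [0,0,0.0223]},{"aperture": 0,"xyz": [0.5267,0.036,0],"turn_vec": [0,0,0.0255]},{"aperture": 0,"xyz": [0.5867,0.04,0],"turn_vec": [0,0,0.0286]},{"aperture": 0,"xyz": [0.6333,0.044,0],"turn_vec": [0,0,0.0302]}]'

```text
clock: 16.9
tool_pos: [0.5051, 0.2695, 0.2114]
eef_rot: [-2.105, -2.33, 0.003]
force: [1.0, 0.5, -2.0]
opening: 0.398
finger_force: 60.3
```

Request:
run_rows --motion '[{"aperture": 0,"xyz": [0.028,0.0013,0]},{"aperture": 0,"xyz": [0.028,0.0013,0]},{"aperture": 0,"xyz": [0.028,0.0013,0]},{"aperture": 0,"xyz": [0.028,0.0013,0]}]'

```text
clock: 17.3
tool_pos: [0.5059, 0.2867, 0.212]
eef_rot: [-2.109, -2.328, 0.003]
force: [0.2, 0.7, -2.3]
opening: 0.398
finger_force: 60.3
```

Run:
```python
from h import *
im,K,M=cap("wrist"); H,S,V=cv2.split(cv2.cvtColor(im,cv2.COLOR_RGB2HSV)); s=telemetry.sense()
for c in blobs((S<45)&(V>140),500): print(cen(c).round(1),cv2.contourArea(c),cv2.boundingRect(c),ray(cen(c),K,M,.022).round(4))
h=np.zeros(V.shape,bool); h[230:345,230:320]=(V<70)[230:345,230:320]
for c in blobs(h,100): print("hole",cen(c),cv2.contourArea(c), ray(cen(c),K,M,s["tool_pos"][2]+.007)[0]-s["tool_pos"])
delta(.5025,.2875,.077,.10)
cv2.imwrite("pics/w6.png",im[:,:,::-1])
```

```text
[275.2 293.5] 5347.0 (236, 252, 80, 95) [[0.5173 0.1674 0.022 ]]
[500.8 234.8] 1725.0 (445, 207, 115, 51) [[0.7522 0.2625 0.022 ]]
[273.1 188.4] 2386.5 (244, 162, 59, 53) [[0.5032 0.2893 0.022 ]]
[272.7 102.7] 3225.5 (242, 70, 63, 67) [[0.4949 0.3725 0.022 ]]
hole [275.40828104 289.51467936] 2310.5 [7.29536130e-06 1.61229226e-03 7.00000000e-03]
hole [316.16322205 287.40699523] 314.5 [0.01711074 0.00431617 0.007     ]
hole [233.55637255 292.19321895] 408.0 [-0.01762902 -0.00142522  0.007     ]
q7 -0.76 d [ 0.0013 -0.0033  0.1353] rv [-0.001  0.001 -0.002]
q7 -0.76 d [ 0.0013 -0.0033  0.1353] rv [1.00e-03 2.00e-03 3.14e+00]
```

View pics/w6.png

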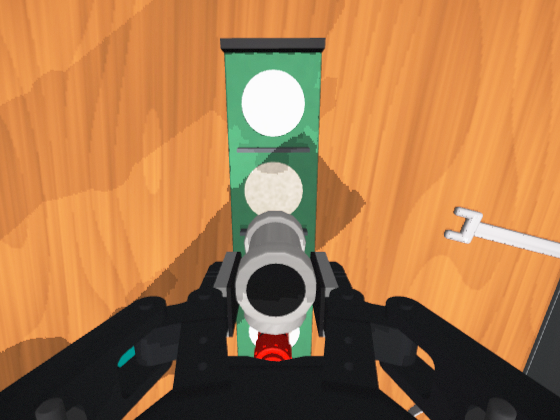

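Wrist view: tee upright in the fingers, hole at (275,290); bay 3 spot at (273,190), bay 4 spot at (273,103), coupler below at (272,350).

Converted, 0.1365 m is 0.182, 0.1355 m is 0.1807.

Request:
run_rows --motion '[{"aperture": 0,"xyz": [0,-0.004,0.0533]},{"aperture": 0,"xyz": [0,-0.004,0.1067]},{"aperture": 0,"xyz": [0,-0.004,0.1467]},{"aperture": 0,"xyz": [0,-0.004,0.1667]},{"aperture": 0,"xyz": [0,-0.004,0.1747]},{"aperture": 0,"xyz": [0,-0.004,0.1787]},{"aperture": 0,"xyz": [0,-0.004,0.1807]},{"aperture": 0,"xyz": [0,-0.004,0.182]},{"aperture": 0,"xyz": [0,-0.004,0.182]}]'

```text
clock: 18.25
tool_pos: [0.5033, 0.2879, 0.0773]
eef_rot: [2.107, 2.329, 0.002]
force: [0.5, 0.2, -1.9]
opening: 0.398
finger_force: 60.4
```

Converted, -0.13 m is -0.1733, -0.001 m is -0.0013.

Request:
run_rows --motion '[{"aperture": 0,"xyz": [-0.0013,0,0.0009]},{"aperture": 0.5,"xyz": [-0.0013,0,0.0009]},{"aperture": 0.7,"xyz": [-0.0013,0,0.0009]},{"aperture": 0.8,"xyz": [-0.0013,0,0.0009]},{"aperture": 0.8,"xyz": [-0.0013,0,0.0009]},{"aperture": 0.8,"xyz": [-0.0013,0,-0.04]},{"aperture": 1,"xyz": [-0.0013,0,-0.0933]},{"aperture": 1,"xyz": [-0.0013,0,-0.1467]},{"aperture": 1,"xyz": [-0.0013,0,-0.1733]},{"aperture": 1,"xyz": [-0.0013,0,-0.1733]}]'

```text
clock: 19.25
tool_pos: [0.5042, 0.2876, 0.2097]
eef_rot: [2.107, 2.328, 0.007]
force: [0.4, 0.3, -0.2]
opening: 0.999
finger_force: 0.0
```

```bash
python3 -c "
from h import *
delta(.56,-.4,.2,.10)"
```

```text
q7 -0.76 d [-0.6897 -0.013   0.0085] rv [ 0.005 -0.002 -0.   ]
q7 -0.76 d [-0.6897 -0.013   0.0085] rv [-3.000e-03 -7.000e-03  3.141e+00]
```

Converted, -0.48 m is -0.64, -0.44 m is -0.5867.

Request:
run_rows --motion '[{"aperture": 1,"xyz": [-0.0533,0,0]},{"aperture": 1,"xyz": [-0.12,0,0]},{"aperture": 1,"xyz": [-0.1867,0,0]},{"aperture": 1,"xyz": [-0.2533,0,0]},{"aperture": 1,"xyz": [-0.32,0,0]},{"aperture": 1,"xyz": [-0.3867,0,0]},{"aperture": 1,"xyz": [-0.4533,0,0]},{"aperture": 1,"xyz": [-0.52,0,0]},{"aperture": 1,"xyz": [-0.5867,0,0]},{"aperture": 1,"xyz": [-0.64,0,0]}]'

```text
clock: 20.25
tool_pos: [0.5502, -0.1941, 0.2056]
eef_rot: [-2.109, -2.327, 0.001]
force: [0.8, 1.2, 0.6]
opening: 0.999
finger_force: 0.0
```

Request:
run_rows --motion '[{"aperture": 1,"xyz": [-0.0667,-0.004,0]},{"aperture": 1,"xyz": [-0.1333,-0.008,0]},{"aperture": 1,"xyz": [-0.2,-0.0133,0]},{"aperture": 1,"xyz": [-0.2533,-0.0173,0.0107]},{"aperture": 1,"xyz": [-0.28,-0.0173,0.0107]},{"aperture": 1,"xyz": [-0.28,-0.0173,0.0107]},{"aperture": 1,"xyz": [-0.28,-0.0173,0.0107]}]'

```text
clock: 20.95
tool_pos: [0.5586, -0.4007, 0.1973]
eef_rot: [-2.107, -2.328, -0.0]
force: [-0.7, 0.1, -0.2]
opening: 1.0
finger_force: 0.0
```

```bash
python3 - <<'E'
from h import *
im,K,M=cap("wrist"); s=telemetry.sense(); print(s["tool_pos"].round(4),s["qpos"].round(2))
print(proj([[.559,-.333,.091]],K,M))
u,v=proj([[.559,-.333,.091]],K,M)[0].astype(int); u=max(70,u);v=max(70,v); print(u,v)
np.savez("w7.npz",im=im,K=K,M=M)
cv2.imwrite("pics/w7.png",cv2.resize(im[v-70:v+70,u-70:u+70,::-1],None,fx=4,fy=4,interpolation=2))
E
```

```text
[ 0.559  -0.3999  0.1978] [ 0.79  0.52 -0.37  1.6   0.21  1.06  0.46]
[[285.00088969 125.28014307]]
285 125
```

View pics/w7.png

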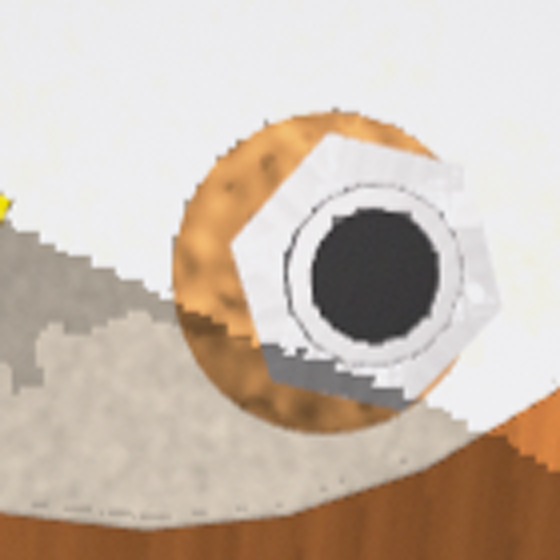

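Crop of union: hole at (375,277), hexagon vertices (330,133), (232,245), (270,382), (405,408), (500,305), (463,163).

Run:
```python
from h import *
d=np.load("w7.npz");K=d["K"];M=d["M"]
q=lambda p:np.array(p)/4+[215-.4,55-.4]
V=ray(q([(330,133),(232,245),(270,382),(405,408),(500,305),(463,163)]),K,M,.077)
e=np.roll(V,-1,0)-V; a=np.arctan2(e[:,1],e[:,0])+np.pi/2
print("normals",np.degrees(a).round(1),"len",np.linalg.norm(e,axis=1).round(4))
off=np.angle(np.exp(6j*a).mean())/6; print("offset mod60 deg",np.degrees(off), V.mean(0))
p=ray(q([(375,277)]),K,M,.091)[0]; print(p)
for k in range(-1,2): print(off+k*np.pi/3)
delta(p[0],p[1],.075,off)
```

```text
normals [-36.9  21.7  84.9 143.8 203.7 263.8] len [0.0268 0.0265 0.0269 0.0261 0.0268 0.0253]
offset mod60 deg 23.50713143387715 [ 0.57529579 -0.33016092  0.077     ]
[ 0.57552486 -0.33037697  0.091     ]
-0.6369207099763856
0.41027684122021196
1.4574743924168096
q7 0.46 d [0.0674 0.0235 0.1228] rv [-0.    -0.001 -0.309]
q7 0.46 d [0.0674 0.0235 0.1228] rv [-2.000e-03  1.000e-03  2.832e+00]
```

The manual's scale: shifts go in shares of 0.75 m and turns go in shares of 2 pi rad. Converting my numbers, 0.123 m is 0.164, 0.115 m is 0.1533, -0.31 rad is -0.0493.

Request:
run_rows --motion '[{"aperture": 1,"xyz": [0.0453,0.016,0],"turn_vec": [0,0,-0.0223]},{"aperture": 1,"xyz": [0.0893,0.0307,0],"turn_vec": [0,0,-0.0446]},{"aperture": 1,"xyz": [0.0893,0.0307,0.0267],"turn_vec": [0,0,-0.0493]},{"aperture": 1,"xyz": [0.0893,0.0307,0.08],"turn_vec": [0,0,-0.0493]},{"aperture": 1,"xyz": [0.0893,0.0307,0.1267],"turn_vec": [0,0,-0.0493]},{"aperture": 1,"xyz": [0.0893,0.0307,0.1533],"turn_vec": [0,0,-0.0493]},{"aperture": 1,"xyz": [0.0893,0.0307,0.164],"turn_vec": [0,0,-0.0493]},{"aperture": 1,"xyz": [0.0893,0.0307,0.164],"turn_vec": [0,0,-0.0493]},{"aperture": 1,"xyz": [0.0893,0.0307,0.164],"turn_vec": [0,0,-0.0493]}]'

```text
clock: 21.9
tool_pos: [0.5759, -0.3319, 0.0768]
eef_rot: [1.721, 2.626, 0.0]
force: [0.5, -0.1, 0.2]
opening: 1.005
finger_force: 0.0
```

Request:
run_rows --motion '[{"aperture": 0.6},{"aperture": 0.4},{"aperture": 0},{"aperture": 0},{"aperture": 0},{"aperture": 0}]' --force 60

```text
clock: 22.5
tool_pos: [0.5755, -0.3325, 0.0766]
eef_rot: [1.722, 2.626, -0.0]
force: [-1.8, 1.4, 8.1]
opening: 0.523
finger_force: 61.1
```

Request:
run_rows --motion '[{"aperture": 0,"xyz": [0,0,-0.04]},{"aperture": 0,"xyz": [0,0,-0.0933]},{"aperture": 0,"xyz": [0,0,-0.1467]},{"aperture": 0,"xyz": [0,0,-0.1733]},{"aperture": 0,"xyz": [0,0,-0.1733]}]'

```text
clock: 23.0
tool_pos: [0.5764, -0.3327, 0.209]
eef_rot: [1.72, 2.623, 0.0]
force: [-0.5, 0.0, -3.0]
opening: 0.523
finger_force: 63.7
```

```bash
python3 -c "
from h import *
delta(.4945,.372,.2,.10)"
```

```text
q7 0.64 d [0.679  0.2056 0.0069] rv [0.004 0.004 0.31 ]
q7 0.64 d [0.679  0.2056 0.0069] rv [-0.005  0.005 -2.832]
```

Converted, 0.44 m is 0.5867, 0.17 m is 0.2267, 0.2 rad is 0.0318.

Request:
run_rows --motion '[{"aperture": 0,"xyz": [0.0467,0.0133,0],"turn_vec": [0,0,0.0032]},{"aperture": 0,"xyz": [0.1067,0.032,0],"turn_vec": [0,0,0.0064]},{"aperture": 0,"xyz": [0.1667,0.0507,0],"turn_vec": [0,0,0.0095]},{"aperture": 0,"xyz": [0.2267,0.068,0],"turn_vec": [0,0,0.0127]},{"aperture": 0,"xyz": [0.2867,0.0867,0],"turn_vec": [0,0,0.0159]},{"aperture": 0,"xyz": [0.3467,0.1053,0],"turn_vec": [0,0,0.0191]},{"aperture": 0,"xyz": [0.4067,0.1227,0],"turn_vec": [0,0,0.0223]},{"aperture": 0,"xyz": [0.4667,0.1413,0],"turn_vec": [0,0,0.0255]},{"aperture": 0,"xyz": [0.5267,0.16,0],"turn_vec": [0,0,0.0286]},{"aperture": 0,"xyz": [0.5867,0.1773,0],"turn_vec": [0,0,0.0318]}]'

```text
clock: 24.0
tool_pos: [0.5207, 0.1258, 0.2044]
eef_rot: [-1.977, -2.44, 0.002]
force: [1.7, -0.0, -3.3]
opening: 0.522
finger_force: 63.5
```

```bash
python3 -c "
from h import *
delta(.4945,.372,.2,.10)"
```

```text
q7 -0.35 d [0.2462 0.0255 0.0044] rv [-0.001  0.     0.109]
q7 -0.35 d [0.2462 0.0255 0.0044] rv [-0.000e+00 -2.000e-03 -3.033e+00]
```

Converted, 0.234 m is 0.312, 0.22 m is 0.2933, 0.109 rad is 0.0173.

Request:
run_rows --motion '[{"aperture": 0,"xyz": [0.06,0.0053,0],"turn_vec": [0,0,0.0032]},{"aperture": 0,"xyz": [0.1267,0.012,0],"turn_vec": [0,0,0.008]},{"aperture": 0,"xyz": [0.1933,0.0187,0],"turn_vec": [0,0,0.0127]},{"aperture": 0,"xyz": [0.2533,0.024,0],"turn_vec": [0,0,0.0173]},{"aperture": 0,"xyz": [0.2933,0.0293,0],"turn_vec": [0,0,0.0173]},{"aperture": 0,"xyz": [0.312,0.0333,0],"turn_vec": [0,0,0.0173]},{"aperture": 0,"xyz": [0.312,0.0333,0],"turn_vec": [0,0,0.0173]},{"aperture": 0,"xyz": [0.312,0.0333,0],"turn_vec": [0,0,0.0173]},{"aperture": 0,"xyz": [0.312,0.0333,0],"turn_vec": [0,0,0.0173]}]'

```text
clock: 24.9
tool_pos: [0.4979, 0.3568, 0.205]
eef_rot: [2.108, 2.329, -0.002]
force: [0.3, -0.8, -3.1]
opening: 0.523
finger_force: 63.5
```

Run:
```python
from h import *
im,K,M=cap("wrist"); H,S,V=cv2.split(cv2.cvtColor(im,cv2.COLOR_RGB2HSV)); s=telemetry.sense()
for c in blobs((S<45)&(V>140),500): print(cen(c).round(1),cv2.contourArea(c),cv2.boundingRect(c),ray(cen(c),K,M,.022).round(4))
h=np.zeros(V.shape,bool); h[230:345,230:320]=(V<70)[230:345,230:320]
for c in blobs(h,100): print("hole",cen(c),cv2.contourArea(c), ray(cen(c),K,M,s["tool_pos"][2]+.0144)[0]-s["tool_pos"])
delta(.4945,.372,.0596,.10)
cv2.imwrite("pics/w8.png",im[:,:,::-1])
```

```text
[497.8 294.4] 1614.5 (440, 269, 120, 48) [[0.7569 0.2651 0.022 ]]
[315.1 262.7] 613.0 (298, 244, 31, 41) [[0.5484 0.2836 0.022 ]]
[271.3 288.3] 6195.5 (223, 226, 102, 118) [[0.5041 0.2478 0.022 ]]
[273.7 177.4] 2776.5 (244, 148, 61, 60) [[0.4948 0.3721 0.022 ]]
hole [275.16427323 298.74773953] 2193.5 [9.65460870e-06 1.63211577e-03 1.44000000e-02]
q7 -0.88 d [ 0.0155 -0.0019  0.1456] rv [-0.     0.001 -0.001]
q7 -0.88 d [ 0.0155 -0.0019  0.1456] rv [1.000e-03 0.000e+00 3.141e+00]
```

View pics/w8.png

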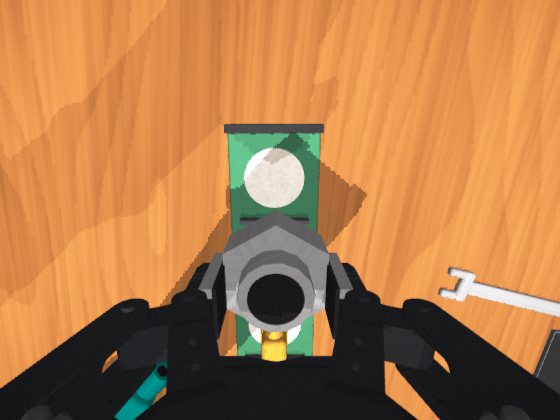

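Wrist view: union upright in the grip, hole (275,299); bay 4 spot (274,177), 14 mm ahead.

Converted, 0.1455 m is 0.194, 0.014 m is 0.0187.

Request:
run_rows --motion '[{"aperture": 0,"xyz": [0.0187,-0.0027,0.0267]},{"aperture": 0,"xyz": [0.0187,-0.0027,0.08]},{"aperture": 0,"xyz": [0.0187,-0.0027,0.1333]},{"aperture": 0,"xyz": [0.0187,-0.0027,0.1667]},{"aperture": 0,"xyz": [0.0187,-0.0027,0.1827]},{"aperture": 0,"xyz": [0.0187,-0.0027,0.1893]},{"aperture": 0,"xyz": [0.0187,-0.0027,0.192]},{"aperture": 0,"xyz": [0.0187,-0.0027,0.194]},{"aperture": 0,"xyz": [0.0187,-0.0027,0.194]}]'

```text
clock: 25.85
tool_pos: [0.4946, 0.3725, 0.061]
eef_rot: [2.106, 2.33, 0.002]
force: [0.3, 0.1, -2.6]
opening: 0.524
finger_force: 63.4
```

Converted, -0.15 m is -0.2, -0.11 m is -0.1467.

Request:
run_rows --motion '[{"aperture": 0,"xyz": [-0.0013,0,0.0013]},{"aperture": 0,"xyz": [-0.0013,0,0.002]},{"aperture": 0.6,"xyz": [-0.0013,0,0.002]},{"aperture": 0.8,"xyz": [-0.0013,0,0.002]},{"aperture": 0.9,"xyz": [-0.0013,0,0.002]},{"aperture": 0.9,"xyz": [-0.0013,0,0.002]},{"aperture": 1,"xyz": [-0.0013,0,-0.04]},{"aperture": 1,"xyz": [-0.0013,0,-0.0933]},{"aperture": 1,"xyz": [-0.0013,0,-0.1467]},{"aperture": 1,"xyz": [-0.0013,0,-0.2]}]'

```text
clock: 26.85
tool_pos: [0.4939, 0.3711, 0.2116]
eef_rot: [-2.106, -2.331, 0.0]
force: [-0.0, -0.1, 0.7]
opening: 1.003
finger_force: 0.0
```

Request:
run_rows --motion '[{"aperture": 1,"xyz": [-0.1333,0.0667,-0.04]},{"aperture": 1,"xyz": [-0.1333,0.0667,-0.08]},{"aperture": 1,"xyz": [-0.1333,0.1333,-0.1333]},{"aperture": 1,"xyz": [-0.1333,0.2,-0.1333]},{"aperture": 1,"xyz": [-0.1333,0.2667,-0.1333]},{"aperture": 1,"xyz": [-0.1333,0.2667,-0.1333]},{"aperture": 1,"xyz": [-0.1333,0.2667,-0.1333]}]'

```text
clock: 27.55
tool_pos: [0.7064, 0.2908, 0.3087]
eef_rot: [-2.11, -2.327, 0.0]
force: [-1.2, -0.5, -0.9]
opening: 1.003
finger_force: 0.0
```

Run:
```python
from h import *
im,K,M=cap("top"); cv2.imwrite("pics/t9.png",cv2.resize(im[200:310,60:270,::-1],None,fx=3.5,fy=3.5,interpolation=2))
```

```text
(no output)
```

View pics/t9.png

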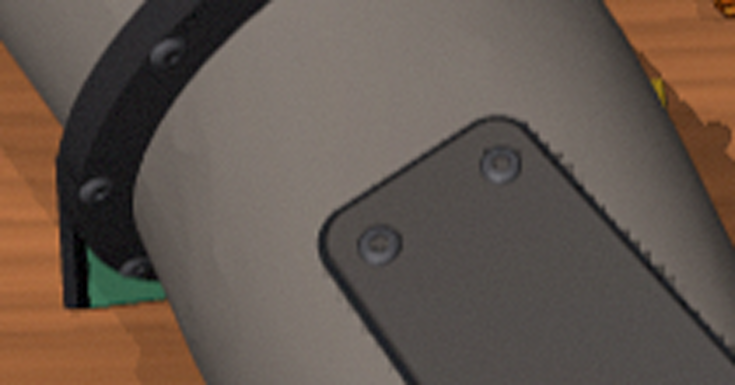

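The arm blocks the top view of the rack, so I'll swing it aside.

Converted, -0.5 m is -0.6667, -0.45 m is -0.6.

Request:
run_rows --motion '[{"aperture": 1,"xyz": [-0.0667,0,0]},{"aperture": 1,"xyz": [-0.1333,0,0]},{"aperture": 1,"xyz": [-0.2,0,0]},{"aperture": 1,"xyz": [-0.2667,0,0]},{"aperture": 1,"xyz": [-0.3333,0,0]},{"aperture": 1,"xyz": [-0.4,0,0]},{"aperture": 1,"xyz": [-0.4667,0,0]},{"aperture": 1,"xyz": [-0.5333,0,0]},{"aperture": 1,"xyz": [-0.6,0,0]},{"aperture": 1,"xyz": [-0.6667,0,0]}]'

```text
clock: 28.6
tool_pos: [0.7529, -0.2069, 0.3105]
eef_rot: [2.106, 2.331, 0.0]
force: [0.4, -0.0, 0.1]
opening: 1.005
finger_force: 0.0
```

Request:
run_rows --motion '[{"aperture": 1,"xyz": [-0.0533,0,0]},{"aperture": 1,"xyz": [-0.1067,0,0]},{"aperture": 1,"xyz": [-0.1333,0,0]},{"aperture": 1,"xyz": [-0.1333,0,0]}]'

```text
clock: 29.0
tool_pos: [0.7626, -0.3085, 0.3093]
eef_rot: [-2.111, -2.327, 0.002]
force: [0.0, -0.2, 0.3]
opening: 0.998
finger_force: 0.0
```

Run:
```python
from h import *
im,K,M=cap("top"); a=cv2.resize(im[190:310,60:270],None,fx=3.5,fy=3.5,interpolation=2)
im,K,M=cap("scene"); b=cv2.resize(im[70:210,230:345],None,fx=1.2,fy=1.2,interpolation=2)
c=np.zeros((600,735,3),np.uint8); c[:420]=a[:420]; c[425:593,:138]=b
cv2.imwrite("pics/t10.png",c[:,:,::-1])
```

```text
(no output)
```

View pics/t10.png

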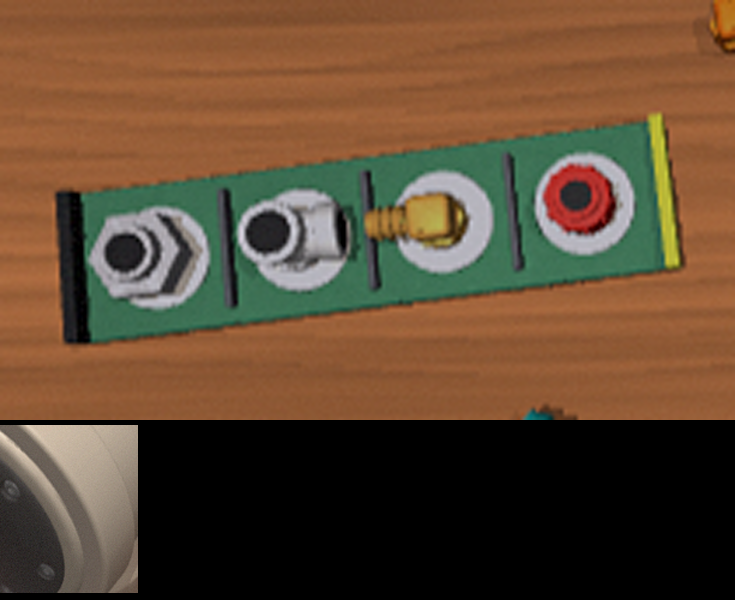

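From the yellow end: coupler (578,195), elbow (435,220), tee (270,235) and union (125,255), all upright. I'll check the centring numerically before handing in.

Run:
```python
from h import *
im,K,M=cap("top"); g=im.max(2); H,S,V=cv2.split(cv2.cvtColor(im,cv2.COLOR_RGB2HSV))
sp=np.array([[.5185,.118],[.51,.2026],[.5011,.2873],[.4929,.3718]])
for i,(z,n) in {0:(.078,"coupler"),2:(.084,"tee"),3:(.074,"union")}.items():
    u,v=proj([*sp[i],z],K,M)[0]; m=np.zeros(g.shape,bool); a,b=int(u),int(v); m[b-8:b+9,a-8:a+9]=(g<60)[b-8:b+9,a-8:a+9]
    c=max(blobs(m,15),key=cv2.contourArea); print(n,cen(c).round(1),((ray(cen(c),K,M,z)[0][:2]-sp[i])*1000).round(1),"mm")
m=np.zeros(g.shape,bool); m[240:270,160:205]=((H>15)&(H<27)&(S>110)&(V>60))[240:270,160:205]
c=max(blobs(m,50),key=cv2.contourArea); x,y,w,h=cv2.boundingRect(c); print("elbow",x,y,w,h, proj([[*sp[1],.07],[.51-.0013,.2026+.013,.07],[.5064,.2384,.057]],K,M).round(1))
```

```text
coupler [224.1 245.4] [-0.8 -1. ] mm
tee [136.1 256. ] [-0.4  1.8] mm
union [ 95.1 261.7] [-0.3  1.3] mm
elbow 164 245 29 16 [[181.6 250.8]
 [175.  251.6]
 [165.1 253.6]]
```

```bash
python3 -c "
from workcell import close_job
print(close_job())"
```

```text
the job is handed in; nothing more can be done
None
```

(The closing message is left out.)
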